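# Tip the ballast block out of an upturned blender base

### The arm

A 6-joint arm with a two-finger parallel gripper is mounted at the origin on the work surface. World frame = base frame: x ahead of the robot, y to its left, z up, the work surface at z = 0. Lengths are in m, angles in rad, forces in N, time in s.
With the tool pointing down it reaches from about 0.375 to 0.975 m from the base axis. Payload 3.8 kg.
Tool frame: the origin (TCP) lies on the centre line of the jaws, within the pads' length; the fingertips stand 14 mm ahead of it and the grasp point (between the pads) lies 5 mm behind it; z points along the fingers, y is the line along which they close (so a half turn about z gives the same grasp; the last joint's range is limited). The gripper opens to 85 mm and grips with 20 to 120 N. Pads are 22 mm wide; open, the fingers measure 114 mm over their backs; the gripper's body (76 mm by 85 mm) begins 54 mm behind the grasp point. The pads swing forward as they close: fully open they stand 13 mm farther back than shut.
Start: joints at [-1.234, 0.264, 1.604, -0, 1.274, -0.037], TCP at [0.246, -0.628, 0.222] pointing down, gripper open.
Joint ranges: [-2.63, 2.63], [-0.94, 2.18], [0.31, 2.57], [-1.31, 4.45], [0, 2.66], [-2.55, 2.55]. Speed limits (rad/s): [2.57, 2.57, 3.14, 3.14, 3.14, 3.14].

### API

Orientations are given as a rotation vector (axis times angle).
In Python, from workcell import bot, eyes, spot_in gives the robot as it stands.
- The arm moves only by the tool carry_out, never from a script. Its argument "series" is text: rows parted by semicolons, each of 4 numbers parted by spaces: the shift along the world's x, y, z in m, then the turn about the world's z in degrees. In form: tx ty tz roll; .... A call has 1 to 20 rows; each row shifts and turns the commanded pose from where the row before left it; what a row does not reach is not made up. A row lasts 1/8 s, in which the tool goes at most 62.5 mm and 10.7 degrees, less where a joint would pass 70% of its speed; a pose out of reach is approached as far as the arm can. A call is refused whole if a number of a shift passes 0.0625 or a number of a turn 10.7, either way. A call with a gripper value outside its range is refused whole. "jaw" is the gripper command: -1 is shut, 1 is fully open, values between are in proportion, set as the call begins (left out, the last holds). The fingers move at their own pace and stop on an object; "grip_force" is the grip in N (left out, the last holds). Time passes only in rows, so rows that do not move let the fingers close. It gives the time, the measured TCP pose, the force, the opening and the grip force at its end, in the units of the state.
- bot.read_state(): the state, without advancing time (a new reading comes with each control period).
- eyes.read_camera(name): name is "scene" or "top"; returns (picture, depth): 420x560x3 uint8, blue, green, red; 420x560 float32, m along the optical axis (not along the pixel's ray), 0 where there is no reading.
- eyes.get_calibration(name): a dict with "K" (3x3 intrinsics, pixels), "position" and "rotation" of the camera in the world. Camera axes: x right, y down, z forward; pixel columns grow to the right and rows downward; lengths in m; the calibration is good to about 2 mm. A picture is of the moment at which its call begins. get_calibration takes no time and is no camera call.
- bot.finish_job(): hands the job in; it is judged then, once.
Trained networks look in the newest picture that a camera, given by its name, has taken for a name from the list of things; names that differ only in an ending like _2 or _b are one class to them, and where a whole thing is asked for, a point or a joint stands for the part that bears it (a point fixed in the world has none). Each returns a list of dicts, best first, with "score" (0 to 1); they miss things now and then, are a little off and sometimes report something else, mostly with a low value. They report only what shows in the picture. A call takes as long as a camera call. They do not tell look-alikes from the thing itself.
- spot_in(camera, target): "rect" ([centre column, centre row, width, height] in pixels, round what is visible of it).
The state is a dict: "time": time; "q": joint angles; "joint_vel": joint speeds; "joint_torque": joint torques, N m; "tool_pos": TCP position; "tcp_rot": TCP orientation; "wrist_force": force on the tool from outside, world axes, zero at the start; "torque": the same for the moment, N m; "width": opening from 0.0 (shut) to 1.0 (fully open); "grip_force": force on a finger pad.
Only numpy, scipy, OpenCV 4.12 (cv2) and the standard library are available. Lean on these libraries where they do the work, as an engineer would, in place of code of your own. Each camera call takes 0.05 s, during which the arm holds its last target. There are 200 camera calls.

### The job

The steel ballast block sits flush in its pocket in the upturned blender base, with no room for fingers around it: press its top down at the end over the sloping well so that it tips and its other end stands up out of the pocket. Take it by that raised end, lift it out, and lay it flat and the same way up in the large empty compartment of the blue tray, setting it down rather than dropping it. Leave the two screws, the drive coupling and the spatula where they are.

Things in the scene. Friction and masses are not known exactly. Their poses are not given: they have to be found in the camera images.
- motor_base: Upturned black blender motor base, 170 x 170 mm, fixed on the cutting board (board top at z = 22 mm). Origin: centre of its underside, z up. Its flat top face, the pocket's rim, is 100 mm above the origin; four rubber feet, 20 mm across, stand 6 mm higher at x, y = +-70 mm. The pocket in its top spans x -37.5 to +46 mm, y -25.5 to +25.5 mm, with a flat floor 84 mm above the origin.
- ridge (a point): Ridge across the pocket's floor, at x = +2 mm of the motor base, 16 mm below the rim; axes as the motor base's. On its -x side the floor is flat; on its +x side the grey well floor slopes down 30 degrees. A block tipped over 20 degrees about the ridge goes on by itself and stays on the slope, its -x end about 16 mm above the rim. As it tips, the pressed end moves down and some 4 mm towards +x.
- press_end (a point): Middle of the pocket's +x end (the end with the well), at the height of the rim; axes as the motor base's. The block's top edge starts 10 mm from it, towards -x.
- weight: Stainless steel ballast block, 72 (x) x 48 (y) x 16 mm (z), about 0.4 kg, with two dark dots on its top face. Origin: centre of its underside; z out of its top face. It starts in the pocket, its axes nearly those of the motor base, its top flush with the rim; gaps around it are about 1.5 mm, and 10 mm at the +x end.
- tray: Blue plastic tray, fixed on the board, 140 (x) x 224 (y) mm outside, walls 4 mm thick and 20 mm high, floor 5 mm thick. Origin: centre of its underside; z up. A dividing wall as high as the sides, at y = -36 to -32 mm, parts the large empty compartment (+y, 132 x 140 mm inside) from the small one (-y) with the screws. Its lid is fixed open, on the +x side, rising from x = +74 mm to x = +180 mm and z = 115 mm.
- tray_bay (a point): Centre of the floor (its upper surface) of the tray's large empty compartment; axes as the tray's.
- screw1: Small steel screw standing on its head in the tray's small compartment, 13 mm across, 21 mm high. Origin: centre of its underside.
- screw2: A second screw like screw1.
- coupling: Stainless steel drive coupling with six teeth lying on the board, 44 mm across, 28 mm high. Origin: centre of its underside.
- spatula: Yellow hard silicone spatula lying on the board, 250 mm long, handle 20 mm thick, blade 65 mm wide. Origin: under its middle; x along its length, towards the blade.
There are look-alikes about, which are no part of the job. Leave any purple look-alike of the weight alone.

How it is judged:
On the way, in this order (a step that is already met when the one before it is completed fails the run):
1. The block is tipped in its pocket, its end away from the well standing out (angle between weight's own z axis and vertical between 0.4 and 0.75 rad and z of weight in the frame of motor_base below 0.094 m and horizontal distance between weight and motor_base below 0.025 m), for 0.2 s.
2. The block is held clear above the motor base (z of weight in the frame of motor_base above 0.103 m and contact force between the fingers and weight above 0.5 N), for 0.1 s.
At the end, for the whole second after the job is handed in: The block lies at rest, flat (within 0.1 rad) and the same way up, on the floor of the tray's large compartment (underside within 4 mm of the floor, centre within 50 mm along x and 55 mm along y of the compartment's centre) (angle between weight's own z axis and vertical below 0.1 rad and z of weight in the frame of tray_bay between -0.003 and 0.004 m and x of weight in the frame of tray_bay between -0.05 and 0.05 m and y of weight in the frame of tray_bay between -0.055 and 0.055 m and linear speed of weight below 0.02 m/s); the robot touches nothing.
It fails at once if The block is dropped (falls freely faster than 0.6 m/s, out of the fingers) (linear speed of weight above 0.6 m/s and contact force between the fingers and weight below 0.1 N).
It fails at once if A screw is moved by more than 20 mm (distance of any of screw1, screw2 from where it was at the start of the episode above 0.02 m).
It fails at once if The coupling or the spatula is moved by more than 30 mm (distance of any of coupling, spatula from where it was at the start of the episode above 0.03 m).
It also fails if it takes over 54 s, if anything falls off the work surface, if the arm or the gripper's body presses on something with over 40 N, if the wrist force passes 120 N, or if a joint passes its speed limit or range.

## Working session

There is one attempt and no reset: what is moved stays moved. The work goes in short steps, Python scripts to look and compute and a tool call to move; the robot and the scene stay as the last step left them, time stands still between calls to the robot, and variables do not carry over. Pictures are saved under pics/ and viewed, at most 13 in all, crops included, and the job is handed in when it is done.

Besides the shell and the picture viewer there is one more tool, called after "Call:" as a command line: name --argument value ..., lists and objects as JSON in quotes. carry_out: Moves the arm, as the interface text tells. Its arguments: {"type":"object","properties":{"series":{"type":"string"},"jaw":{"type":"number"},"grip_force":{"type":"number"}},"required":["series"]}

```bash
ls; mkdir -p pics
cat > h.py <<'E'
import numpy as np, cv2
from workcell import bot, eyes, spot_in
def cal(n):
    c=eyes.get_calibration(n); return np.array(c["K"]),np.array(c["position"]),np.array(c["rotation"])
def cloud(n,depth):
    K,p,R=cal(n); v,u=np.mgrid[0:420,0:560]
    c=np.stack([(u-K[0,2])/K[0,0]*depth,(v-K[1,2])/K[1,1]*depth,depth],-1)
    return c@R.T+p
E
python3 - <<'E'
from h import *
for n in ("scene","top"):
    im,d=eyes.read_camera(n); cv2.imwrite(f"pics/{n}0.png",im); np.save(f"{n}0.npy",d)
    K,p,R=cal(n); print(n,K.tolist(),p,R.round(3).tolist())
    W=cloud(n,d)
    for t in ("motor_base","weight","tray","screw1","coupling","spatula"):
        for r in spot_in(n,t)[:4]:
            u,v=map(int,r["rect"][:2]); print(t,round(r["score"],2),np.round(r["rect"]),W[min(v,419),min(u,559)].round(3))
print(bot.read_state())
E
```

```text
pics
scene [[535.2619743522653, 0.0, 275.0767034038882], [0.0, 535.2619743522653, 210.19390044999065], [0.0, 0.0, 1.0]] [1.2460916  0.53554117 0.81838457] [-0.98, -2.287, 1.177]Traceback (most recent call last):
  File "<stdin>", line 5, in <module>
  File "h.py", line 8, in cloud
    return c@R.T+p
           ~~~~~^~
ValueError: operands could not be broadcast together with shapes (420,560) (3,)
```

Rotation is a rotation vector.

```bash
sed -i 's/np.array(c\["rotation"\])/cv2.Rodrigues(np.array(c["rotation"],float))[0]/' h.py
python3 - <<'E'
from h import *
for n in ("scene","top"):
    im,d=eyes.read_camera(n); cv2.imwrite(f"pics/{n}0.png",im); np.save(f"{n}0.npy",d)
    K,p,R=cal(n); print(n,p,R.round(3).tolist())
    W=cloud(n,d)
    for t in ("motor_base","weight","tray","screw1","coupling","spatula"):
        for r in spot_in(n,t)[:4]:
            u,v=map(int,r["rect"][:2]); print(t,round(r["score"],2),np.round(r["rect"]),W[min(v,419),min(u,559)].round(3))
s=bot.read_state();print(s["time"],s["tcp_rot"],s["wrist_force"],s["width"])
E
```

```text
scene [1.2460916  0.53554117 0.81838457] [[-0.681, 0.407, -0.608], [0.732, 0.404, -0.549], [0.022, -0.819, -0.573]]
motor_base 0.61 [239. 222. 106.  82.] [ 0.597 -0.155  0.123]
weight 0.9 [128. 213.  35.  26.] [ 0.667 -0.497  0.015]
weight 0.89 [184. 194.  19.  23.] [ 0.518 -0.458  0.019]
weight 0.86 [146. 188.  19.  17.] [ 0.565 -0.559  0.018]
weight 0.75 [237. 210.  33.  22.] [ 0.568 -0.192  0.123]
tray 0.63 [372. 320. 172. 102.] [0.551 0.178 0.028]
screw1 0.6 [373. 292.   7.   8.] [0.49  0.138 0.036]
screw1 0.57 [349. 301.   6.   8.] [0.546 0.114 0.033]
coupling 0.77 [334. 258.  24.  19.] [0.478 0.02  0.052]
spatula 0.77 [402. 263.  99.  62.] [0.367 0.132 0.037]
top [ 0.42857774 -0.12566864  1.2884455 ] [[-0.019, -0.996, 0.086], [-1.0, 0.018, -0.022], [0.021, -0.087, -0.996]]
motor_base 0.86 [297. 197.  72.  66.] [ 0.558 -0.196  0.121]
motor_base 0.41 [299. 195.  26.  24.] [ 0.561 -0.199  0.119]
weight 0.93 [297. 194.  21.  30.] [ 0.564 -0.193  0.124]
weight 0.88 [377. 212.  29.  29.] [ 0.518 -0.449  0.022]
weight 0.84 [390. 161.  17.  25.] [ 0.677 -0.501  0.019]
weight 0.56 [410. 196.  28.  24.] [ 0.567 -0.561  0.015]
tray 0.71 [166. 193.  82.  97.] [0.585 0.209 0.027]
tray 0.53 [297. 197.  68.  63.] [ 0.555 -0.193  0.12 ]
coupling 0.69 [231. 234.  14.  13.] [0.454 0.003 0.047]
spatula 0.56 [196. 266.  83.  27.] [0.359 0.111 0.041]
0.75 [3.08684333e+00 5.83716345e-01 2.43270520e-05] [-0.52397105 -0.39680989 -0.20593683] 0.9997689404284651
```

View pics/top0.png

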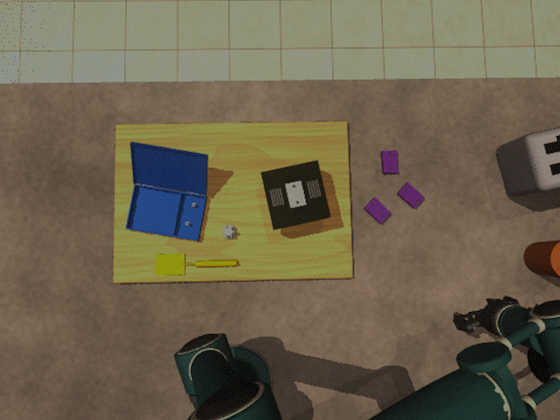

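View pics/scene0.png

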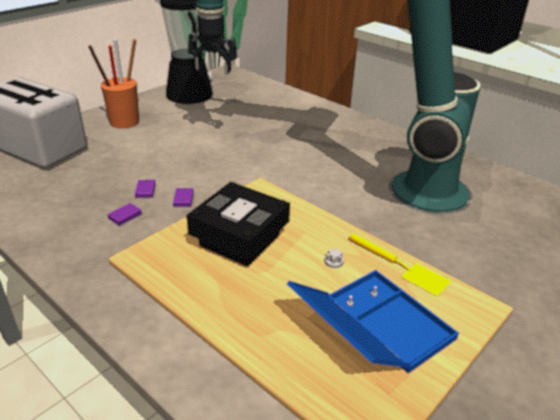

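The top view shows the base at (297,197), its steel block upright in the picture and slightly tilted, and the tray at (166,193) with the screws on its right side. In the scene view the block is at (238,210). Next I zoom in to find the well end and fit the poses.

Run:
```python
from h import *
im=cv2.imread("pics/top0.png"); s=cv2.imread("pics/scene0.png")
a=cv2.resize(im[155:240,255:340],(400,400),interpolation=cv2.INTER_CUBIC)
b=cv2.resize(s[170:270,180:300],(400,400),interpolation=cv2.INTER_CUBIC)
cv2.imwrite("pics/crop0.png",cv2.convertScaleAbs(np.hstack([a,b]),alpha=1.8,beta=20))
d=np.load("top0.npy"); W=cloud("top",d)
P=W.reshape(-1,3)
m=(abs(P[:,0]-.56)<.14)&(abs(P[:,1]+.193)<.14)&(P[:,2]>.105)&(P[:,2]<.14)
r=cv2.minAreaRect(P[m][:,:2].astype(np.float32)*1000); print("base",r,np.median(P[m][:,2]))
g=im.reshape(-1,3).astype(int)
# block (bright)
mb=m&(g.min(1)>120); r=cv2.minAreaRect(P[mb][:,:2].astype(np.float32)*1000); print("block",r,mb.sum())
# tray floor large
hsv=cv2.cvtColor(im,cv2.COLOR_BGR2HSV).reshape(-1,3)
mt=(hsv[:,0]>100)&(hsv[:,0]<125)&(hsv[:,1]>150)&(P[:,1]>0)&(P[:,1]<.4)&(P[:,0]>.35)&(P[:,0]<.8)
mf=mt&(P[:,2]<.052)
r=cv2.minAreaRect(P[mf][:,:2].astype(np.float32)*1000); print("tray",r,cv2.boxPoints(r),np.median(P[mf][:,2]))
```

```text
base ((562.6492919921875, -192.29083251953125), (170.2296142578125, 170.4024200439453), 11.39189624786377) 0.12173384767980955
block ((564.5584106445312, -190.6603546142578), (67.55821228027344, 43.8996696472168), 11.463662147521973) 324
tray ((533.7371826171875, 200.0675048828125), (224.51950073242188, 155.10792541503906), 79.35086059570312) [[436.77396 104.07271]
 [589.2105   75.40965]
 [630.70044 296.06232]
 [478.26385 324.72534]] 0.02645876143059933
```

View pics/crop0.png

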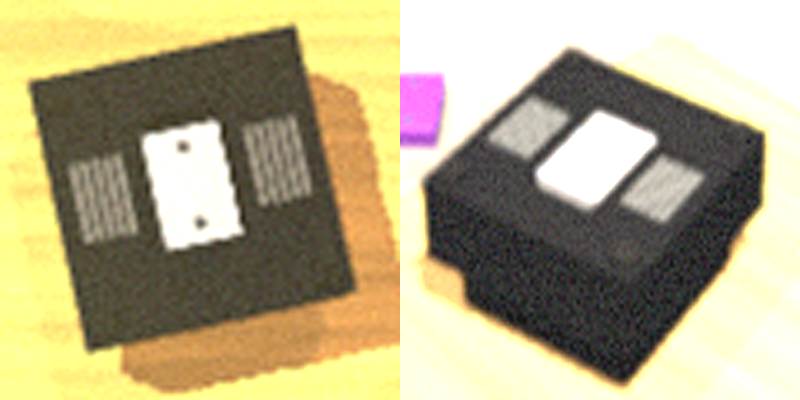

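Run:
```python
from h import *
c=np.array([.5626,-.1923]); th=np.radians(11.42); ex=np.array([np.cos(th),np.sin(th)]); ey=np.array([-ex[1],ex[0]])
tiles=[]
for n in ("top","scene"):
    im=cv2.imread(f"pics/{n}0.png"); d=np.load(f"{n}0.npy"); K,p,R=cal(n)
    W=cloud(n,d); 
    # rectified picture of rim plane, x right (2 px/mm from -100..100), y up
    X,Y=np.meshgrid(np.arange(-100,100,.5),np.arange(100,-100,-.5)); X=X/1e3;Y=Y/1e3
    P=np.stack([c[0]+X*ex[0]+Y*ey[0],c[1]+X*ex[1]+Y*ey[1],np.full_like(X,.122)],-1)
    C=(P-p)@R; u=(C[...,0]/C[...,2]*K[0,0]+K[0,2]).astype(np.float32); v=(C[...,1]/C[...,2]*K[1,1]+K[1,2]).astype(np.float32)
    tiles.append(cv2.convertScaleAbs(cv2.remap(im,u,v,cv2.INTER_CUBIC),alpha=2,beta=30))
    Z=W[...,2]; z=cv2.remap(Z.astype(np.float32),u,v,cv2.INTER_NEAREST)
    for x in list(range(-60,61,4)):
        r=z[170:230:4,int((x+100)*2)]; print(n,x,(np.median(r)*1000).round(1),(r.min()*1000).round(1))
cv2.imwrite("pics/rect0.png",np.hstack(tiles))
```

```text
top -60 121.0 117.9
top -56 119.8 117.5
top -52 121.2 118.9
top -48 121.6 119.7
top -44 122.0 116.6
top -40 122.0 116.5
top -36 110.3 102.5
top -32 122.2 118.9
top -28 122.7 119.1
top -24 120.7 117.7
top -20 121.3 119.5
top -16 121.2 117.1
top -12 122.1 116.7
top -8 121.4 118.2
top -4 121.4 118.6
top 0 122.6 119.4
top 4 122.4 116.7
top 8 120.8 116.9
top 12 121.9 118.4
top 16 121.1 118.8
top 20 121.0 119.3
top 24 122.3 118.0
top 28 122.0 118.8
top 32 122.1 117.0
top 36 117.1 80.8
top 40 82.0 79.3
top 44 106.6 97.0
top 48 121.5 117.9
top 52 123.4 118.9
top 56 122.2 118.7
top 60 120.3 117.5
scene -60 122.7 121.0
scene -56 122.8 121.5
scene -52 123.5 120.5
scene -48 123.8 121.1
scene -44 123.1 121.7
scene -40 122.6 120.1
scene -36 124.9 122.2
scene -32 123.1 122.7
scene -28 123.9 121.9
scene -24 124.0 122.4
scene -20 124.7 121.3
scene -16 123.1 120.1
scene -12 124.1 121.7
scene -8 123.9 122.0
scene -4 123.5 121.8
scene 0 123.8 122.1
scene 4 124.1 122.5
scene 8 123.7 122.2
scene 12 124.4 120.7
scene 16 123.6 121.7
scene 20 123.6 121.0
scene 24 124.1 122.1
scene 28 122.9 121.5
scene 32 123.5 119.6
scene 36 121.4 119.0
scene 40 116.8 115.2
scene 44 123.0 115.0
scene 48 123.6 121.7
scene 52 123.5 122.5
scene 56 123.5 121.1
scene 60 123.5 121.8
```

View pics/rect0.png

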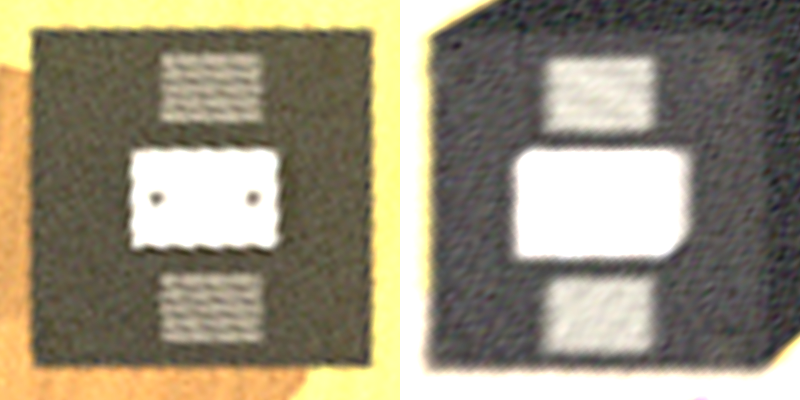

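The slit in the depth at +x (82 mm at x = +40) puts the well end away from the robot. Base yaw is 11.4°, centre (0.563, -0.192). I'll shut the jaw and go above the press point, about (0.593, -0.186).

Call:
carry_out --series "0.029 0.037 0 -5; 0.029 0.037 0 -5; 0.029 0.037 0 0; 0.029 0.037 0 0; 0.029 0.037 0 0; 0.029 0.037 0 0; 0.029 0.037 0 0; 0.029 0.037 0 0; 0.029 0.037 0 0; 0.029 0.037 0 0; 0.029 0.037 0 0; 0.028 0.035 0 0; 0 0 -0.05 0; 0 0 -0.02 0; 0 0 0 0" --jaw -1 --grip_force 40

```text
time: 2.62
tool_pos: [0.5914, -0.1861, 0.15]
tcp_rot: [-3.124, -0.312, 0.007]
wrist_force: [0.2, -0.2, 0.3]
width: -0.001
grip_force: 0.0
```

Run:
```python
from h import *
s=bot.read_state(); print(s["time"],s["tool_pos"],s["tcp_rot"],s["wrist_force"],s["width"])
im,d=eyes.read_camera("scene"); cv2.imwrite("pics/s1.png",cv2.resize(cv2.convertScaleAbs(im[130:280,160:340],alpha=1.5,beta=20),(720,600),interpolation=cv2.INTER_CUBIC))
np.save("s1.npy",d)
c=np.array([.5626,-.1923]); th=np.radians(11.42); ex=np.array([np.cos(th),np.sin(th)]); ey=np.array([-ex[1],ex[0]])
W=cloud("scene",d).reshape(-1,3); q=W[:,:2]-c; b=np.c_[q@ex,q@ey,W[:,2]]*1e3
m=(abs(b[:,0]-31)<40)&(abs(b[:,1])<50)&(b[:,2]>132)&(b[:,2]<185)
for lo in range(132,185,6):
    k=m&(b[:,2]>=lo)&(b[:,2]<lo+6)
    if k.sum(): print(lo,k.sum(),b[k].min(0).round(1),b[k].max(0).round(1))
```

```text
2.625 [ 0.59144344 -0.18606304  0.14996945] [-3.12389503 -0.31152196  0.00746349] [ 0.16307619 -0.16820582  0.3427423 ] -0.0009139659729569228
156 2 [ 30.2   5.2 159.1] [ 31.6   6.9 161.6]
162 14 [ 32.5  -6.9 162.5] [ 39.6  11.8 168. ]
168 29 [ 21.8 -12.1 168.3] [ 41.8  13.3 174. ]
174 32 [ 22.6 -13.9 174. ] [ 42.9  15.5 179.7]
180 23 [ 26.6 -15.9 180.1] [ 42.6  16.1 184.7]
```

View pics/s1.png

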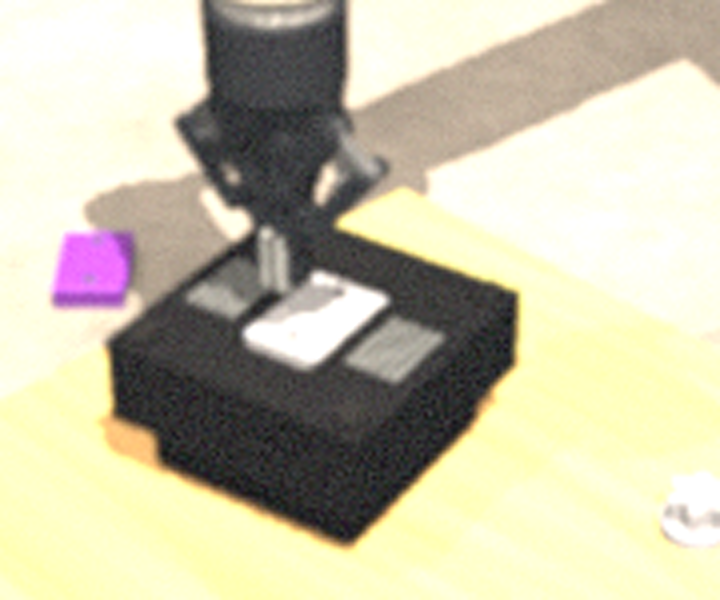

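The closed fingertips are at about crop (275,290), roughly 14 mm over the block's well end, and they span base x of about 21 to 42 mm. I'll press down gently.

Call:
carry_out --series "0 0 -0.005 0; 0 0 -0.005 0; 0 0 -0.003 0; 0 0 -0.002 0; 0 0 -0.002 0; 0 0 -0.002 0; 0 0 -0.002 0; 0 0 0 0"

```text
time: 3.68
tool_pos: [0.5933, -0.1863, 0.1311]
tcp_rot: [-3.126, -0.313, 0.001]
wrist_force: [0.6, -0.4, 0.2]
width: 0.005
grip_force: 0.0
```

Call:
carry_out --series "0 0 -0.002 0; 0 0 -0.002 0; 0 0 -0.002 0; 0 0 -0.002 0; 0 0 0 0; 0 0 0 0"

```text
time: 4.42
tool_pos: [0.5935, -0.1864, 0.1234]
tcp_rot: [3.126, 0.313, 0.0]
wrist_force: [0.1, 0.5, -0.7]
width: 0.003
grip_force: 0.0
```

```bash
cat >> h.py <<'E'
c0=np.array([.5626,-.1923]); th=np.radians(11.42); ex=np.array([np.cos(th),np.sin(th)]); ey=np.array([-ex[1],ex[0]])
def prof(n):
    im,d=eyes.read_camera(n); W=cloud(n,d).reshape(-1,3); q=W[:,:2]-c0; b=np.c_[q@ex,q@ey,W[:,2]]*1e3
    for x in range(-50,50,5):
        k=(abs(b[:,0]-x)<2.5)&(abs(b[:,1])<18)&(b[:,2]<170)&(b[:,2]>70)
        if k.sum(): print(n,x,k.sum(),np.percentile(b[k,2],[10,50,90]).round(1))
    return im,d
E
python3 - <<'E'
from h import *
s=bot.read_state(); print(s["time"],s["tool_pos"],s["wrist_force"])
im,d=prof("scene"); prof("top")
cv2.imwrite("pics/s2.png",cv2.resize(cv2.convertScaleAbs(im[130:280,160:340],alpha=1.3,beta=20),(720,600),interpolation=cv2.INTER_CUBIC))
E
```

```text
4.425 [ 0.59350862 -0.18638482  0.12342276] [ 0.05144863  0.47783148 -0.66396681]
scene -50 19 [121.8 123.7 125.3]
scene -45 14 [122.9 123.8 125.2]
scene -40 26 [121.6 123.6 125.1]
scene -35 13 [122.3 122.8 123.4]
scene -30 18 [122.  123.  125.8]
scene -25 21 [122.5 123.6 125.7]
scene -20 15 [122.5 124.  125.9]
scene -15 21 [122.6 124.6 126. ]
scene -10 13 [122.1 123.3 124.7]
scene -5 13 [122.4 124.2 125.3]
scene 0 14 [122.5 123.2 125.9]
scene 5 8 [122.8 123.3 124.8]
scene 10 15 [122.4 123.7 125.2]
scene 15 11 [122.4 123.8 124.8]
scene 20 10 [121.9 123.2 124.9]
scene 25 31 [121.6 124.8 154.9]
scene 30 31 [122.4 124.4 162.6]
scene 35 96 [117.8 131.  163.5]
scene 40 75 [139.4 154.2 166.4]
scene 45 22 [122.2 140.3 163.7]
top -50 22 [118.7 121.8 124.2]
top -45 23 [119.6 123.  125.5]
top -40 20 [118.6 122.3 125. ]
top -35 22 [106.9 120.5 124.5]
top -30 22 [119.3 122.2 125.1]
top -25 21 [118.4 121.5 125. ]
top -20 18 [118.7 122.1 125. ]
top -15 22 [118.8 121.7 125.2]
top -10 22 [119.8 121.6 124.9]
top -5 21 [118.9 121.5 123.7]
top 0 23 [118.5 121.1 124. ]
top 5 20 [117.5 120.5 123.3]
top 10 17 [119.7 122.  124.8]
top 15 7 [120.  121.5 122.9]
top 20 1 [121.5 121.5 121.5]
```

View pics/s2.png

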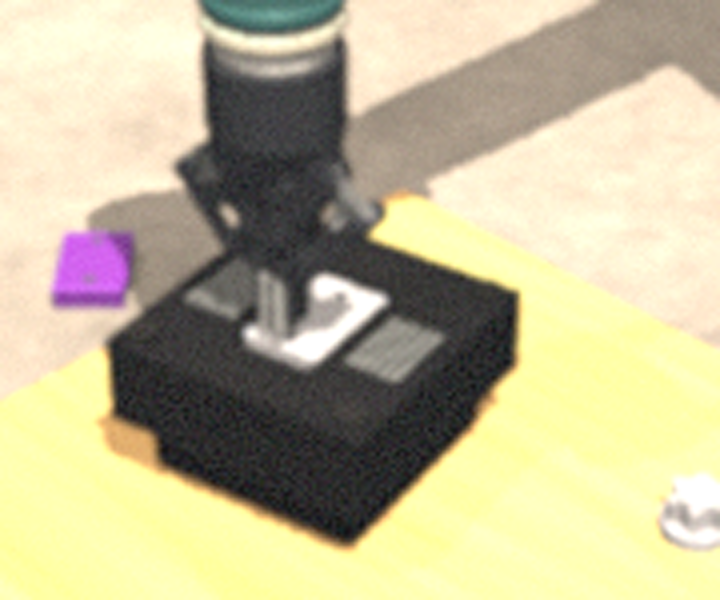

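The fingertips at about (280,335) seem only now to reach the block's top, which is still flat, so I'll go on in small steps.

Call:
carry_out --series "0 0 -0.002 0; 0 0 -0.002 0; 0 0 0 0"

```text
time: 4.9
tool_pos: [0.5932, -0.1863, 0.119]
tcp_rot: [-3.126, -0.312, 0.001]
wrist_force: [-0.4, 0.6, -0.3]
width: 0.003
grip_force: 0.0
```

Run:
```python
from h import *
s=bot.read_state(); print(s["time"],s["tool_pos"],s["wrist_force"]); prof("top")
```

```text
4.9 [ 0.59319588 -0.18629578  0.11899535] [-0.41460428  0.63060258 -0.27821554]
top -50 21 [119.2 122.2 124.9]
top -45 22 [119.4 122.2 124.4]
top -40 21 [120.6 122.8 124.5]
top -35 21 [104.9 119.7 124.1]
top -30 22 [119.6 121.5 123. ]
top -25 21 [119.3 122.1 125.7]
top -20 21 [119.9 121.9 123.6]
top -15 24 [119.1 121.6 125.6]
top -10 20 [119.7 121.5 123. ]
top -5 21 [117.8 120.1 123.5]
top 0 23 [118.9 120.5 123.6]
top 5 21 [118.3 120.9 124.9]
top 10 15 [119.6 122.1 125.3]
top 15 5 [118.5 120.4 123.2]
top 20 1 [125.3 125.3 125.3]
```

Run:
```python
from h import *
for f,live in (("s1",0),("now",1)):
    d=np.load("s1.npy") if not live else eyes.read_camera("scene")[1]
    W=cloud("scene",d)
    for v in range(186,222,3):
        P=W[v,224:234:3]; q=P[:,:2]-c0
        print(f,v,np.c_[q@ex*1e3,q@ey*1e3,P[:,2]*1e3].round(0).astype(int).tolist())
```

```text
s1 186 [[45, -5, 207], [37, -3, 203], [40, 8, 208], [40, 15, 211]]
s1 189 [[34, -14, 190], [38, -2, 196], [42, 9, 202], [39, 15, 203]]
s1 192 [[36, -12, 184], [40, -1, 190], [40, 7, 193], [35, 11, 192]]
s1 195 [[35, -13, 175], [38, -3, 181], [39, 6, 184], [38, 13, 187]]
s1 198 [[-17, -53, 124], [38, -3, 173], [43, 9, 180], [37, 12, 177]]
s1 201 [[-5, -44, 126], [39, -2, 166], [41, 7, 171], [36, 11, 169]]
s1 204 [[7, -35, 127], [-2, -33, 123], [-3, -26, 125], [-7, -21, 125]]
s1 207 [[14, -31, 125], [10, -25, 124], [5, -20, 124], [1, -15, 123]]
s1 210 [[23, -24, 124], [21, -17, 125], [14, -14, 122], [9, -9, 121]]
s1 213 [[33, -17, 124], [25, -14, 121], [25, -6, 124], [20, -2, 123]]
s1 216 [[36, -15, 119], [33, -8, 120], [33, 0, 123], [30, 6, 123]]
s1 219 [[50, -4, 123], [47, 1, 123], [34, 0, 115], [36, 10, 120]]
now 186 [[43, -6, 205], [37, -3, 203], [46, 12, 213], [41, 16, 212]]
now 189 [[47, -4, 201], [37, -3, 195], [47, 12, 206], [43, 17, 206]]
now 192 [[43, -7, 189], [32, -7, 183], [49, 13, 200], [40, 15, 196]]
now 195 [[43, -7, 181], [39, -2, 181], [44, 10, 189], [41, 15, 189]]
now 198 [[43, -7, 174], [40, -1, 175], [42, 8, 179], [42, 16, 182]]
now 201 [[38, -12, 161], [39, -2, 166], [41, 7, 171], [40, 14, 173]]
now 204 [[37, -13, 152], [39, -3, 157], [42, 7, 163], [35, 10, 160]]
now 207 [[36, -14, 143], [43, 0, 153], [42, 7, 155], [39, 13, 156]]
now 210 [[24, -23, 125], [41, -2, 143], [40, 5, 145], [39, 12, 147]]
now 213 [[31, -18, 123], [39, -4, 133], [39, 5, 137], [37, 11, 138]]
now 216 [[35, -15, 118], [34, -8, 120], [33, 0, 123], [30, 6, 123]]
now 219 [[49, -5, 122], [44, -1, 121], [34, 0, 115], [35, 9, 120]]
```

By depth the tips are still about 6–9 mm above the block, so I'll go on slowly.

Call:
carry_out --series "0 0 -0.002 0; 0 0 -0.002 0; 0 0 -0.001 0; 0 0 0 0"

```text
time: 5.5
tool_pos: [0.5933, -0.1863, 0.1142]
tcp_rot: [-3.126, -0.313, 0.0]
wrist_force: [-0.5, 0.0, 0.2]
width: -0.0
grip_force: 0.0
```

Run:
```python
from h import *
s=bot.read_state(); print(s["time"],s["tool_pos"],s["wrist_force"]); 
im,d=prof("top"); im,d=eyes.read_camera("scene")
W=cloud("scene",d)
for v in range(204,226,2):
        P=W[v,224:240:3]; q=P[:,:2]-c0
        print(v,np.c_[q@ex*1e3,q@ey*1e3,P[:,2]*1e3].round(0).astype(int).tolist())
cv2.imwrite("pics/s3.png",cv2.resize(cv2.convertScaleAbs(im[160:250,190:298],alpha=1.2,beta=20),(720,600),interpolation=cv2.INTER_CUBIC))
```

```text
5.5 [ 0.59334996 -0.18631793  0.11420283] [-0.5449578   0.00733701  0.19459755]
top -50 21 [119.  121.4 123.6]
top -45 21 [117.5 120.9 123.2]
top -40 21 [119.9 122.9 125.7]
top -35 21 [103.3 120.2 123.1]
top -30 23 [118.9 121.5 125.5]
top -25 21 [119.8 122.4 124.1]
top -20 20 [120.1 122.4 124.6]
top -15 22 [119.5 122.2 124.2]
top -10 21 [120.1 122.6 125. ]
top -5 21 [119.  122.9 124.8]
top 0 23 [119.3 121.7 124.6]
top 5 20 [118.9 120.6 124.7]
top 10 12 [118.1 120.3 123. ]
top 15 5 [118.1 121.2 122.9]
204 [[39, -12, 154], [42, 0, 160], [44, 9, 165], [39, 13, 163], [29, 14, 158], [-17, -10, 123]]
206 [[35, -14, 146], [41, -2, 154], [41, 7, 157], [38, 12, 158], [28, 13, 152], [-11, -7, 122]]
208 [[37, -13, 142], [41, -2, 149], [42, 7, 152], [38, 12, 152], [28, 13, 147], [-1, 1, 125]]
210 [[37, -13, 136], [40, -3, 142], [39, 5, 145], [37, 11, 146], [28, 13, 141], [6, 6, 126]]
212 [[27, -21, 122], [39, -4, 136], [39, 5, 139], [35, 10, 139], [31, 15, 139], [11, 8, 124]]
214 [[36, -14, 125], [43, -1, 134], [41, 6, 136], [37, 11, 135], [19, 6, 123], [15, 12, 122]]
216 [[34, -16, 117], [34, -8, 121], [42, 6, 130], [32, 7, 125], [29, 13, 125], [21, 16, 122]]
218 [[48, -6, 125], [35, -7, 116], [36, 2, 120], [38, 12, 125], [33, 16, 124], [28, 20, 123]]
220 [[53, -2, 123], [50, 4, 124], [45, 9, 123], [36, 10, 118], [37, 19, 122], [36, 26, 124]]
222 [[59, 2, 123], [56, 8, 124], [51, 13, 123], [49, 19, 123], [46, 25, 124], [39, 28, 121]]
224 [[67, 8, 125], [61, 12, 123], [58, 17, 123], [55, 23, 124], [51, 29, 124], [48, 34, 124]]
```

View pics/s3.png

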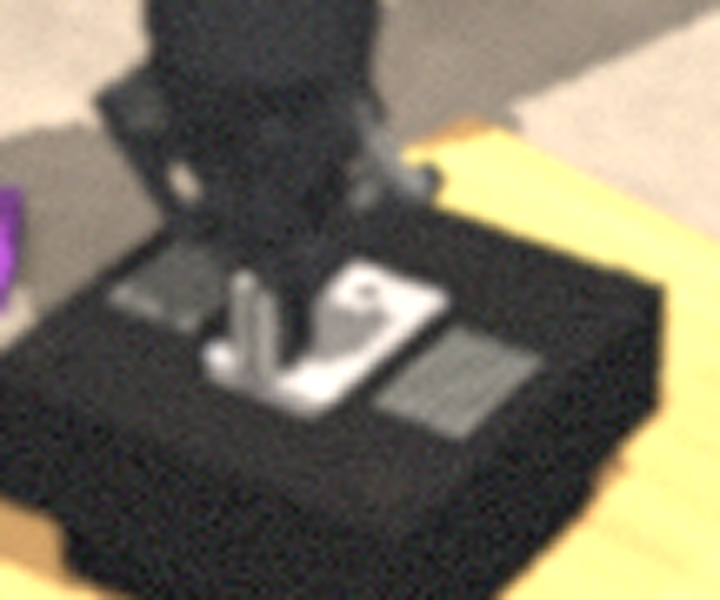

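The tips at about (260,385) are just over the block's well edge and nearly touching. I'll continue down.

Call:
carry_out --series "0 0 -0.002 0; 0 0 -0.002 0; 0 0 -0.002 0; 0 0 -0.002 0; 0 0 0 0"

```text
time: 6.22
tool_pos: [0.5932, -0.1863, 0.106]
tcp_rot: [-3.126, -0.313, 0.001]
wrist_force: [0.5, -0.2, 0.5]
width: -0.002
grip_force: 0.0
```

Run:
```python
from h import *
s=bot.read_state(); print(s["time"],s["tool_pos"],s["wrist_force"]); 
im,d=prof("top")
```

```text
6.225 [ 0.59322041 -0.18626917  0.10599809] [ 0.49813603 -0.16627783  0.53080902]
top -50 21 [120.4 121.8 123.9]
top -45 22 [118.5 121.5 122.7]
top -40 21 [120.1 122.7 124.6]
top -35 17 [103.  105.9 109.2]
top -30 24 [103.6 106.5 108.6]
top -25 30 [109.1 129.2 132.7]
top -20 19 [131.8 134.4 138.5]
top -15 21 [130.2 133.5 135.8]
top -10 21 [130.5 132.  134.5]
top -5 21 [126.3 128.3 129.9]
top 0 21 [122.9 124.9 127.6]
top 5 20 [120.5 123.  124.9]
top 10 7 [119.  120.3 121. ]
top 15 5 [116.9 118.1 120.8]
```

It has tipped to about 25°. I'll go a bit further, then raise and look.

Call:
carry_out --series "0 0 -0.002 0; 0 0 -0.002 0; 0 0 0 0; 0 0 0.015 0; 0 0 0.03 0; -0.02 -0.004 0.05 0; -0.025 -0.005 0 0; 0 0 0 0"

```text
time: 7.28
tool_pos: [0.5478, -0.1958, 0.199]
tcp_rot: [3.125, 0.311, 0.002]
wrist_force: [0.6, -0.2, -0.5]
width: 0.001
grip_force: 0.0
```

Run:
```python
from h import *
s=bot.read_state(); print(s["time"],s["tool_pos"],s["wrist_force"]); 
prof("top"); im,d=prof("scene")
cv2.imwrite("pics/s4.png",cv2.resize(cv2.convertScaleAbs(im[160:250,190:298],alpha=1.2,beta=20),(720,600),interpolation=cv2.INTER_CUBIC))
```

```text
7.275 [ 0.54780257 -0.19579657  0.19899692] [ 0.56075605 -0.18166909 -0.51214231]
top -50 23 [117.7 121.7 123.7]
top -45 21 [119.1 122.1 123.3]
top -40 21 [118.3 121.2 123.7]
top -35 15 [103.  105.6 107.4]
top -30 10 [103.9 105.4 107.3]
top -25 8 [105.9 123.2 129.9]
top -20 1 [134.6 134.6 134.6]
scene -50 24 [122.3 123.4 125.3]
scene -45 14 [123.1 124.  124.8]
scene -40 16 [120.8 123.5 125.2]
scene -35 2 [125.9 126.  126.1]
scene -25 1 [135.8 135.8 135.8]
scene -20 21 [134.3 136.7 138.8]
scene -15 29 [132.7 134.7 139. ]
scene -10 32 [129.6 132.5 135.5]
scene -5 35 [126.9 129.7 132.4]
scene 0 32 [123.4 126.6 130.2]
scene 5 39 [120.6 122.9 126.8]
scene 10 27 [117.4 120.2 122.9]
scene 15 41 [115.3 118.6 121.8]
scene 20 29 [112.2 115.5 116.8]
scene 25 34 [110.2 111.7 115.1]
scene 30 12 [109.5 110.9 113. ]
scene 45 12 [121.9 123.3 124.3]
```

View pics/s4.png

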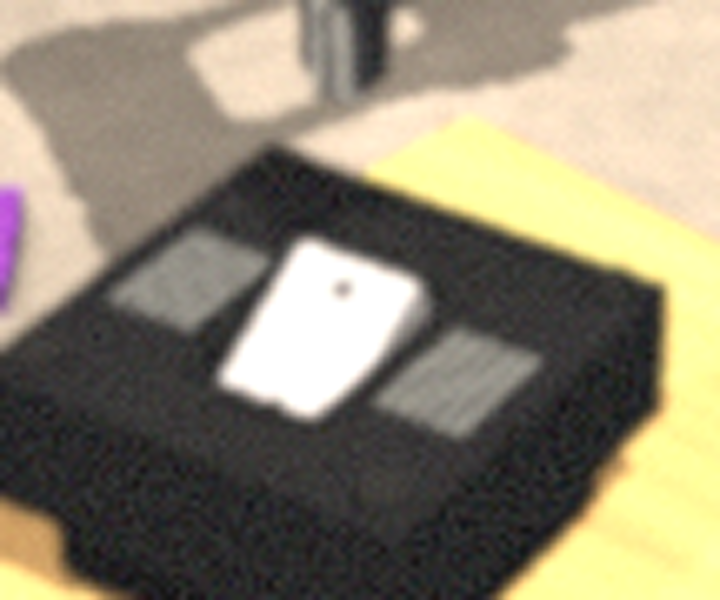

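The block is now tipped about 30°, its raised end at crop (360,260) and its top corner at base x ≈ -22, z ≈ 0.137. I'll open the jaw to about 62 mm and measure where the tips are.

Call:
carry_out --series "0 0 0 0; 0 0 -0.015 0; 0 0 -0.015 0; 0 0 0 0; 0 0 0 0; 0 0 0 0" --jaw 0.45

```text
time: 8.12
tool_pos: [0.5489, -0.1955, 0.1679]
tcp_rot: [3.126, 0.312, 0.001]
wrist_force: [-0.3, -0.3, 0.2]
width: 0.724
grip_force: 0.0
```

Run:
```python
from h import *
s=bot.read_state(); print(s["time"],s["tool_pos"],s["width"]); 
im,d=eyes.read_camera("scene")
W=cloud("scene",d).reshape(-1,3); q=W[:,:2]-c0; b=np.c_[q@ex*1e3,q@ey*1e3,W[:,2]*1e3]
for nm,m in (("L",(b[:,1]<-24)&(b[:,1]>-60)),("R",(b[:,1]>24)&(b[:,1]<60))):
    for lo in range(135,215,5):
        k=m&(abs(b[:,0]+16)<22)&(b[:,2]>=lo)&(b[:,2]<lo+5)
        if k.sum(): print(nm,lo,k.sum(),b[k].min(0).round(),b[k].max(0).round())
cv2.imwrite("pics/s5.png",cv2.resize(cv2.convertScaleAbs(im[150:240,190:298],alpha=1.2,beta=20),(720,600),interpolation=cv2.INTER_CUBIC))
```

```text
8.125 [ 0.54889243 -0.1955402   0.16790146] 0.7240219193240066
L 180 1 [-15. -32. 184.] [-15. -32. 184.]
L 185 16 [-29. -37. 185.] [ -4. -30. 190.]
L 190 15 [-22. -43. 190.] [ -3. -30. 195.]
L 195 19 [-27. -44. 195.] [ -4. -30. 200.]
L 200 18 [-23. -44. 200.] [ -3. -30. 205.]
L 205 21 [-26. -46. 205.] [ -3. -30. 210.]
L 210 21 [-28. -44. 210.] [ -3. -28. 215.]
R 180 1 [-17.  36. 183.] [-17.  36. 183.]
R 185 10 [-18.  29. 185.] [ -4.  38. 189.]
R 190 15 [-23.  32. 190.] [ -3.  44. 195.]
R 195 16 [-20.  31. 195.] [ -1.  44. 200.]
R 200 22 [-22.  30. 200.] [ -2.  45. 205.]
R 205 19 [-20.  31. 205.] [  1.  45. 210.]
R 210 21 [-21.  31. 210.] [ -2.  45. 215.]
```

View pics/s5.png

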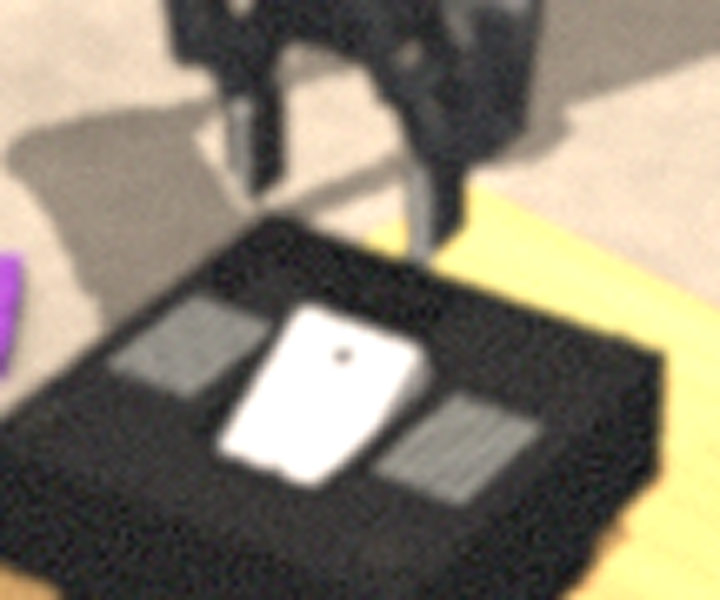

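Tips stand about 14 mm above the reported TCP at 62 mm opening, and they sit centred on the block (±30 mm in y, x from -28 to -3). I'll lower until they are just above the rim and close.

Call:
carry_out --series "0 0 -0.02 0; 0 0 -0.015 0; 0 0 -0.01 0; 0 0 -0.005 0; 0 0 -0.003 0; 0 0 0 0; 0 0 0 0"

```text
time: 9.05
tool_pos: [0.5489, -0.1955, 0.115]
tcp_rot: [3.126, 0.313, 0.001]
wrist_force: [0.8, 0.1, -0.1]
width: 0.723
grip_force: 0.0
```

Call:
carry_out --series "0 0 0 0; 0 0 0 0; 0 0 0 0; 0 0 0 0; 0 0 0 0" --jaw -1 --grip_force 80

```text
time: 9.68
tool_pos: [0.5489, -0.1954, 0.115]
tcp_rot: [3.126, 0.312, 0.002]
wrist_force: [0.2, 1.0, 5.2]
width: 0.525
grip_force: 81.6
```

Call:
carry_out --series "0 0 0.003 0; 0 0 0.005 0; 0 0 0.008 0; 0 0 0.01 0; 0 0 0.01 0; 0 0 0.012 0; 0 0 0.012 0; 0 0 0.02 0; 0 0 0 0"

```text
time: 10.8
tool_pos: [0.5504, -0.1961, 0.1976]
tcp_rot: [3.123, 0.312, 0.008]
wrist_force: [0.8, 0.2, -3.6]
width: 0.526
grip_force: 82.2
```

Run:
```python
from h import *
s=bot.read_state(); print(s["time"],s["tool_pos"],s["width"],s["wrist_force"],s["grip_force"])
im,d=eyes.read_camera("scene")
W=cloud("scene",d).reshape(-1,3); q=W[:,:2]-c0; b=np.c_[q@ex*1e3,q@ey*1e3,W[:,2]*1e3]
for x in range(-40,60,5):
    k=(abs(b[:,0]-x)<2.5)&(abs(b[:,1])<18)&(b[:,2]<230)&(b[:,2]>130)
    if k.sum(): print(x,k.sum(),np.percentile(b[k,2],[10,50,90]).round(1))
cv2.imwrite("pics/s6.png",cv2.resize(cv2.convertScaleAbs(im[120:240,180:324],alpha=1.2,beta=20),(720,600),interpolation=cv2.INTER_CUBIC))
```

```text
10.8 [ 0.55038144 -0.19613325  0.19758931] 0.5255106431197882 [ 0.79005031  0.152219   -3.63677508] 82.22504138946533
-20 11 [216.7 218.7 219.2]
-15 27 [214.4 217.9 219.7]
-10 31 [212.2 215.  217.6]
-5 44 [208.7 211.7 214.2]
0 26 [206.3 208.6 210.9]
5 39 [203.5 205.7 209.5]
10 33 [200.5 203.1 205.6]
15 35 [197.2 200.  202.8]
20 37 [194.1 197.5 200.2]
25 33 [192.4 194.1 196. ]
30 35 [188.6 191.1 193.7]
35 52 [172.4 187.6 191.8]
40 58 [176.9 183.9 187.3]
45 6 [183.4 185.3 186.7]
```

View pics/s6.png

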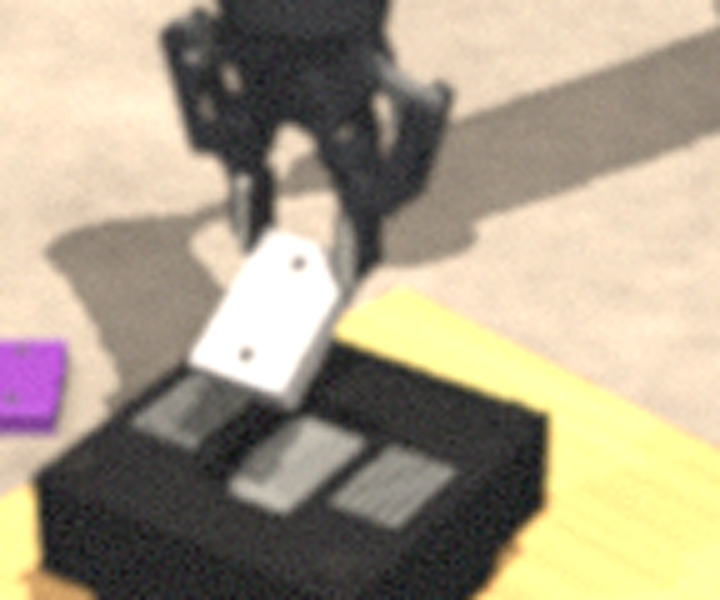

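The block is held firmly at 30°, low end toward +x and about 28 mm below the reported TCP. I'll carry it over the tray bay, gripper at about (0.51, 0.243), turning -22°.

Call:
carry_out --series "0 0.01 0 0; -0.004 0.025 0 -2; -0.004 0.04 0 -2; -0.004 0.045 0 -2; -0.004 0.045 0 -2; -0.004 0.045 0 -2; -0.004 0.045 0 -2; -0.004 0.045 0 -2; -0.004 0.045 0 -2; -0.004 0.04 0 -2; -0.004 0.03 0 -2; -0.001 0.015 0 -2; 0 0.009 0 0; 0 0 0 0; 0 0 -0.03 0; 0 0 -0.03 0; 0 0 -0.02 0; 0 0 -0.01 0; 0 0 0 0"

```text
time: 13.22
tool_pos: [0.507, 0.2429, 0.1037]
tcp_rot: [3.127, -0.29, -0.002]
wrist_force: [-0.4, 0.9, -3.6]
width: 0.53
grip_force: 82.5
```

```bash
cat >> h.py <<'E'
def tr():
    s=bot.read_state(); print(s["time"],s["tool_pos"],s["tcp_rot"],s["width"],s["wrist_force"],s["grip_force"])
    im,d=eyes.read_camera("scene"); W=cloud("scene",d).reshape(-1,3)
    a=np.radians(-10.65); tx=np.array([np.cos(a),np.sin(a)]); ty=np.array([-tx[1],tx[0]]); q=W[:,:2]-[.5333,.2388]
    b=np.c_[q@tx*1e3,q@ty*1e3,W[:,2]*1e3-27]; g=im.reshape(-1,3).astype(int)
    white=(g.max(1)-g.min(1)<40)&(g.min(1)>90)
    for x in range(-65,70,6):
        k=white&(abs(b[:,0]-x)<3)&(abs(b[:,1])<60)&(b[:,2]<110)
        if k.sum(): print(x,k.sum(),"y",np.percentile(b[k,1],[2,98]).round(),"z",np.percentile(b[k,2],[5,50,95]).round(1))
    return im
E
python3 - <<'E'
from h import *
im=tr()
cv2.imwrite("pics/s7.png",cv2.resize(im[230:380,270:470],(800,600),interpolation=cv2.INTER_CUBIC))
E
```

```text
13.225 [0.50702491 0.24289858 0.10372894] [ 3.12723671e+00 -2.90448902e-01 -2.31461850e-03] 0.5295489517414317 [-0.40289612  0.93752042 -3.63205502] 82.53411054611206
-35 4 y [-21.   8.] z [96.  96.8 97.1]
-29 55 y [-25.  12.] z [93.4 96.4 99.2]
-23 77 y [-23.  23.] z [87.3 93.3 96.3]
-17 115 y [-25.  27.] z [80.9 89.9 98.5]
-11 99 y [-23.  23.] z [80.7 86.  89.4]
-5 98 y [-22.  24.] z [75.8 82.2 86.1]
1 98 y [-23.  23.] z [74.  78.7 81.7]
7 95 y [-24.  24.] z [69.4 75.1 79. ]
13 102 y [-23.  23.] z [65.2 71.3 75.1]
19 95 y [-22.  24.] z [61.9 67.7 71.4]
25 117 y [-22.  23.] z [54.8 63.8 67.8]
31 16 y [-22.  20.] z [61.6 63.8 66.3]
67 1 y [53. 53.] z [-5. -5. -5.]
```

View pics/s7.png

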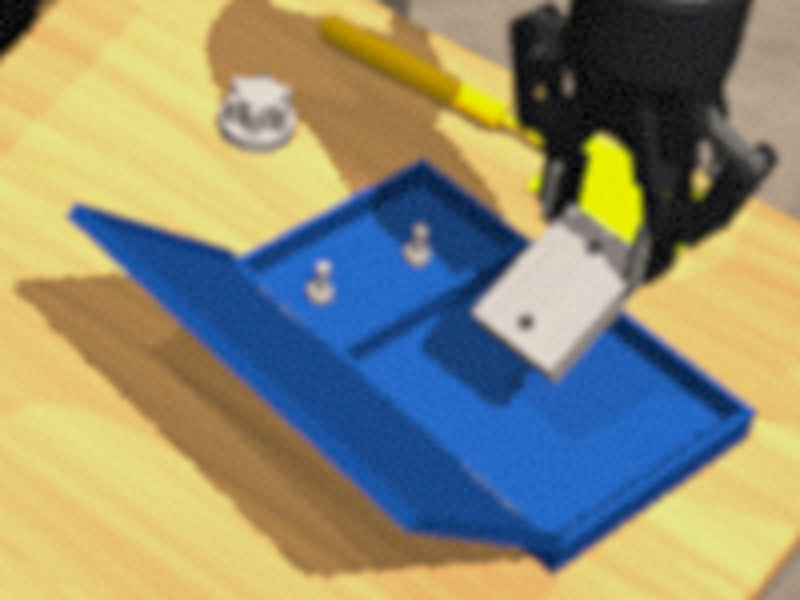

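The block hangs with its low edge at crop (555,380) over the bay, about 48 mm above the floor, and the screws and coupling are undisturbed. I'll lower until the edge touches.

Call:
carry_out --series "0 0 -0.02 0; 0 0 -0.015 0; 0 0 -0.005 0; 0 0 -0.003 0; 0 0 -0.002 0; 0 0 0 0"

```text
time: 14.02
tool_pos: [0.5077, 0.2437, 0.0597]
tcp_rot: [-3.128, 0.29, -0.001]
wrist_force: [-0.1, 1.0, -4.2]
width: 0.521
grip_force: 82.5
```

```bash
python3 -c "
from h import *
tr()"
```

```text
14.025 [0.50770805 0.24371836 0.05967225] [-3.12798320e+00  2.89646013e-01 -6.91238199e-04] 0.5209966910949851 [-0.08148334  0.95769433 -4.21891054] 82.53870606422424
-59 2 y [-54. -52.] z [-0.8 -0.7 -0.6]
-53 3 y [-53. -49.] z [-0.5  0.1  2.8]
-47 2 y [-50. -49.] z [1.5 2.  2.5]
-41 5 y [-50. -48.] z [-0.2  1.   1.6]
-35 8 y [-48.  31.] z [-0.4 52.4 57.1]
-29 60 y [-46.  12.] z [45.7 52.7 55.7]
-23 78 y [-43.  17.] z [43.1 49.2 53.1]
-17 126 y [-35.  29.] z [35.4 46.4 69.2]
-11 94 y [-40.  24.] z [36.6 41.7 45.7]
-5 99 y [-39.  24.] z [30.3 37.9 42. ]
1 91 y [-27.  24.] z [27.8 34.4 39.5]
7 98 y [-36.  25.] z [21.2 31.1 35. ]
13 99 y [-33.  25.] z [18.6 27.6 31.1]
19 92 y [-24.  25.] z [17.2 23.8 28. ]
25 105 y [-22.  24.] z [ 9.  20.4 23.9]
31 28 y [-20.  21.] z [16.9 19.1 21.6]
```

Still about 3–5 mm above the floor; I'll lower in small steps to touch.

Call:
carry_out --series "0 0 -0.002 0; 0 0 -0.002 0; 0 0 -0.001 0; 0 0 -0.001 0; 0 0 0 0"

```text
time: 14.7
tool_pos: [0.5074, 0.2438, 0.0538]
tcp_rot: [-3.128, 0.29, 0.0]
wrist_force: [-2.8, 0.7, 1.8]
width: 0.524
grip_force: 83.5
```

Contact: the force went from -4 to +2. I'll reduce the grip and press down to pivot.

Call:
carry_out --series "0 0 0 0; 0 0 -0.002 0; 0 0 -0.002 0; 0 0 -0.002 0; 0 0 -0.002 0; 0 0 0 0" --grip_force 25

```text
time: 15.45
tool_pos: [0.507, 0.2445, 0.0473]
tcp_rot: [-3.127, 0.29, 0.001]
wrist_force: [-10.5, 0.9, 14.3]
width: 0.525
grip_force: 85.8
```

```bash
python3 -c "
from h import *
tr()"
```

```text
15.45 [0.50702184 0.24449457 0.04728225] [-3.12717347e+00  2.89809709e-01  1.32090174e-03] 0.5251371589548421 [-10.47746317   0.93339629  14.26564798] 85.76719164848328
-65 1 y [-24. -24.] z [5.3 5.3 5.3]
-47 2 y [-46. -44.] z [1.1 1.4 1.7]
-41 3 y [-45. -44.] z [-0.3  1.6  1.8]
-35 20 y [-44.   8.] z [ 0.3 40.2 44. ]
-29 58 y [-41.  14.] z [31.  40.  42.9]
-23 74 y [-41.  24.] z [30.9 37.2 41.3]
-17 104 y [-38.  29.] z [26.8 35.5 48.7]
-11 82 y [-37.  25.] z [24.  32.2 34.6]
-5 92 y [-37.  25.] z [18.7 29.6 33.6]
1 78 y [-35.  25.] z [16.  27.9 30.8]
7 91 y [-34.  24.] z [12.8 25.2 28.6]
13 90 y [-32.  25.] z [15.6 22.5 26.4]
19 88 y [-21.  25.] z [11.7 19.9 23.5]
25 74 y [-22.  25.] z [13.8 18.2 21.1]
31 98 y [-22.  25.] z [ 8.7 15.4 18.9]
```

It is pivoting (now about 23°), but the grip force has stayed at 86 N. I'll resend it together with the jaw value.

Call:
carry_out --series "0 0 0 0; 0 0 0 0; 0 0 -0.002 0; 0 0 -0.002 0; 0 0 0 0" --jaw -1 --grip_force 25

```text
time: 16.12
tool_pos: [0.5069, 0.2449, 0.0434]
tcp_rot: [-3.126, 0.29, 0.002]
wrist_force: [-12.7, 2.4, 16.6]
width: 0.523
grip_force: 88.5
```

Pivoting works at moderate force, so I'll continue.

Call:
carry_out --series "0 0 -0.002 0; 0 0 -0.002 0; 0 0 -0.002 0; 0 0 -0.002 0; 0 0 0 0; 0 0 0 0"

```text
time: 16.88
tool_pos: [0.5073, 0.2448, 0.0351]
tcp_rot: [-3.127, 0.29, 0.0]
wrist_force: [-10.1, 2.4, 12.1]
width: 0.526
grip_force: 90.7
```

```bash
python3 -c "
from h import *
tr()"
```

```text
16.875 [0.50730065 0.24480483 0.03505575] [-3.12654898e+00  2.89628180e-01  2.31096386e-04] 0.5260947047267878 [-10.07176092   2.43096523  12.08446355] 90.69509983062744
-59 2 y [-35. -15.] z [-0.1  0.3  0.7]
-41 1 y [-23. -23.] z [53.2 53.2 53.2]
-35 18 y [-40.  11.] z [ 0.9 28.2 30.2]
-29 53 y [-39.  13.] z [ 2.6 28.1 30.8]
-23 58 y [-36.  22.] z [22.6 27.3 29.9]
-17 105 y [-35.  29.] z [21.8 26.7 47.2]
-11 70 y [-23.  24.] z [18.2 24.7 27.3]
-5 82 y [-27.  25.] z [17.6 23.6 27.1]
1 71 y [-35.  25.] z [11.4 22.1 25.3]
7 72 y [-30.  25.] z [11.7 21.7 24.6]
13 85 y [-33.  24.] z [11.6 20.2 23.1]
19 67 y [-30.  25.] z [ 8.6 19.1 21.1]
25 83 y [-26.  25.] z [11.9 18.2 21.1]
31 75 y [-22.  26.] z [ 9.6 16.3 19.7]
37 60 y [-21.  25.] z [10.3 15.5 17.9]
```

Call:
carry_out --series "0 0 -0.002 0; 0 0 -0.002 0; 0 0 -0.002 0; 0 0 -0.002 0; 0 0 -0.001 0; 0 0 0 0; 0 0 0 0"

```text
time: 17.8
tool_pos: [0.5076, 0.2447, 0.0259]
tcp_rot: [-3.127, 0.289, -0.001]
wrist_force: [-8.2, 2.4, 10.7]
width: 0.53
grip_force: 91.5
```

```bash
python3 -c "
from h import *
tr()"
```

```text
17.8 [0.50756282 0.2447011  0.02585324] [-3.12670005e+00  2.89380398e-01 -5.73426522e-04] 0.5297324889272385 [-8.17755995  2.39547491 10.68307915] 91.51005148887634
-53 5 y [-27.  -4.] z [-0.9  0.7  1. ]
-47 1 y [-13. -13.] z [2.7 2.7 2.7]
-35 11 y [-21.  44.] z [16.9 19.  40.1]
-29 47 y [-23.  13.] z [17.  19.3 21.6]
-23 48 y [-35.  27.] z [ 2.6 18.9 21.2]
-17 99 y [-28.  29.] z [13.5 18.9 42.7]
-11 61 y [-31.  25.] z [ 9.6 18.6 20.5]
-5 73 y [-23.  25.] z [10.6 18.2 20.3]
1 63 y [-31.  25.] z [ 8.  17.8 20.3]
7 66 y [-22.  24.] z [ 9.1 17.9 19.6]
13 71 y [-28.  25.] z [ 8.9 17.2 19.8]
19 68 y [-22.  25.] z [11.1 17.1 19.2]
25 72 y [-22.  24.] z [ 9.6 16.4 19. ]
31 70 y [-23.  25.] z [11.  16.4 19.4]
37 109 y [-21.  24.] z [ 4.2 13.4 18.1]
43 1 y [-12. -12.] z [13.6 13.6 13.6]
67 1 y [54. 54.] z [-3.6 -3.6 -3.6]
```

Within about 2.5° of flat. I'll go 2 mm more, then open moderately and rise.

Call:
carry_out --series "0 0 -0.001 0; 0 0 -0.001 0; 0 0 -0.001 0; 0 0 0 0; 0 0 0 0"

```text
time: 18.48
tool_pos: [0.5077, 0.2447, 0.0232]
tcp_rot: [-3.127, 0.289, -0.001]
wrist_force: [-9.3, 2.6, 12.9]
width: 0.529
grip_force: 91.9
```

Call:
carry_out --series "0 0 0 0; 0 0 0 0; 0 0 0 0; 0 0 0 0; 0 0 0 0" --jaw 0.45

```text
time: 19.1
tool_pos: [0.5075, 0.2435, 0.0212]
tcp_rot: [3.128, -0.29, -0.0]
wrist_force: [0.2, 0.2, 0.0]
width: 0.73
grip_force: 0.0
```

Call:
carry_out --series "0 0 0.005 0; 0 0 0.015 0; 0 0 0.03 0; 0 0 0.04 0; 0 0 0.05 0; 0 0 0.05 0; -0.02 0 0.02 0; 0 0 0 0; 0 0 0 0"

```text
time: 20.23
tool_pos: [0.4873, 0.2434, 0.231]
tcp_rot: [3.128, -0.289, -0.0]
wrist_force: [-0.7, 0.4, -1.0]
width: 0.726
grip_force: 0.0
```

Run:
```python
from h import *
im=tr(); cv2.imwrite("pics/s8.png",cv2.resize(im[230:380,270:470],(800,600)))
```

```text
20.225 [0.48729373 0.24343443 0.23099294] [ 3.12800468e+00 -2.89394954e-01 -8.73790478e-05] 0.725674939277431 [-0.72347713  0.35459263 -1.01784411] 0.0
-47 1 y [-9. -9.] z [2.1 2.1 2.1]
-41 1 y [-33. -33.] z [0.7 0.7 0.7]
-35 11 y [-33.  16.] z [ 0.8 15.  16.8]
-29 54 y [-23.  24.] z [ 9.8 16.5 18.4]
-23 63 y [-33.  24.] z [ 4.9 16.2 18.9]
-17 68 y [-22.  25.] z [11.  16.5 19.1]
-11 62 y [-30.  25.] z [ 6.7 16.3 19.4]
-5 62 y [-22.  25.] z [12.6 16.3 18.5]
1 68 y [-30.  25.] z [ 9.2 16.3 18.5]
7 62 y [-22.  25.] z [ 9.  16.2 19.3]
13 66 y [-23.  25.] z [ 8.9 16.4 19.1]
19 67 y [-29.  24.] z [ 7.4 16.4 18.5]
25 68 y [-22.  25.] z [ 9.7 16.6 18.7]
31 66 y [-22.  25.] z [ 7.5 16.7 19. ]
37 132 y [-23.  24.] z [ 4.1 13.7 18. ]
43 13 y [-15.  17.] z [ 5.5 15.2 18.7]
```

View pics/s8.png

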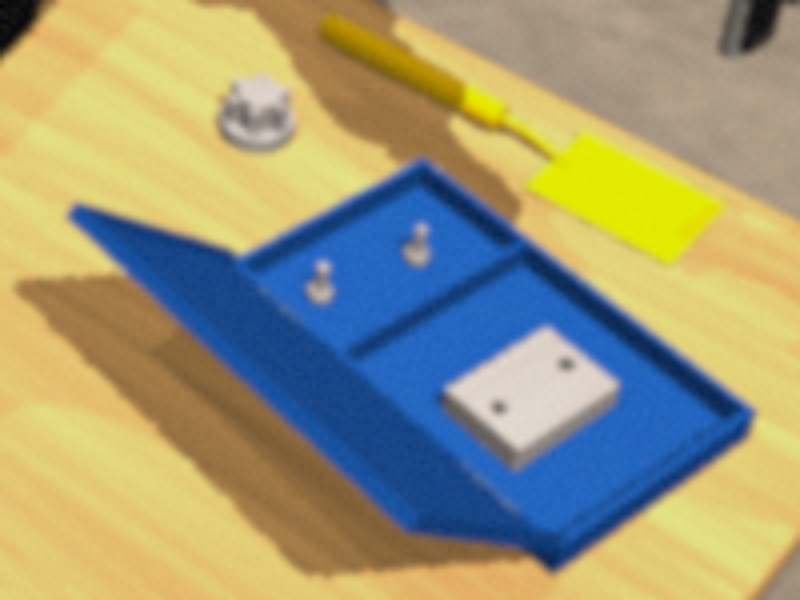

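The block lies flat, dots up, at about (530,395) in the middle of the bay. The screws, coupling and spatula are where they were.

```bash
python3 -c "
from h import *
print(bot.finish_job())"
```

```text
the job is handed in; nothing more can be done
None
```

The job is handed in: the block was tipped, lifted out by its raised end and set down flat, dots up, near the centre of the tray's large compartment, with the screws, coupling and spatula untouched; the hand-in call gave no verdict.

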